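Ready the case and torque driver for screwing down

TASK

I am about to screw the cover onto the instrument case. Press the raised end of the cover plate down until it snaps under its two clips and the plate lies flat and flush in the case, and set the torque driver in the inclined holder to 7 by turning the collar at its upper end until the 7 has clicked in at the pointer. Either can come first; leave the multimeter, spray can, solder reel and screw dish where they are.

Things in the scene. Friction and masses are not known exactly. Their poses are not given: they have to be found in the camera images.
- holder: Bench holder, fixed: dark steel base plate 150 x 90 x 14 mm with two grey side plates (tops 108 mm above the bench) clamping a torque driver by its handle, so that the driver cannot turn or come out. Origin: centre of the base's underside. At yaw 0 the driver leans towards -x, 35 degrees from vertical. Holder and case change sides from run to run.
- collar_end (a point): Centre of the flat butt end of the driver's collar, on the driver's axis, 185 mm above the bench. The frame is fixed in the driver and does not turn with the collar: z points out of the butt end along the axis (35 degrees from vertical), x square to the axis to the upper side, where the pointer is. A TCP 1 to 3 mm below this point along the axis puts the fingertips just above the bevel.
- collar_grip (a point): Point on the driver's axis in the middle of the collar's grip, 14 mm below the butt end. From the butt end down the axis the collar has 28 mm of bright ribbed grip of 34 mm diameter, a 6 mm tall 45 degree bevel widening to 46 mm diameter that carries the white figures 1 to 9, and a 4 mm rim. Below it is the black handle, 39 mm wide. Axes as for collar_end.
- pointer (a point): Tip of the fixed pointer, a black lug with a white line on the handle just below the collar, on the driver's upper side (the side away from the robot). The figure standing at it is the setting.
- collar (a joint): Collar angle, rad: 0 with 1 at the pointer, 0.5236 (30 deg) more per figure; 7 is at 3.142; stops just beyond 1 and 9. Grows clockwise as seen looking onto the butt end (positive about a tool axis pointing into it). A spring ball clicks at each figure; about 0.1 N m turns it over a click, and released between two figures it springs into the nearer. Starts at a figure from 2 to 5.
- case: Grey instrument case, fixed, 130 (x) x 86 (y) mm, rim 38 mm above the bench. Origin: centre of the underside. Inside the 5 mm wide rim lies a 120 x 76 mm recess, 5 mm deep, the seat for the cover. Two black spring clips 12 mm wide stand at y = -24 and +24 mm in the +x end wall (away from the robot at yaw 0), 11 mm above the rim; their wedge noses reach 5.5 mm inward.
- cover: Loose aluminium cover plate 117 x 73 x 5 mm, 90 to 145 g, screw holes in its corners. Origin: centre of its underside; x along it to the clip end, z out of its upper face. At the start its -x end lies in the recess, its +x end on top of the clips' noses, 12 mm too high (tilt 0.1 rad). A push of 6 to 13 N near that end snaps it home, its upper face then 38 mm above the bench.
- cover_raised (a point): Point on the cover's upper face, on its centre line, 20 mm from the raised (+x) end: a good place to press.
- cover_low (a point): Point on the cover's upper face, on its centre line, 20 mm from the low (-x) end.
- multimeter: Bystander: yellow and black hand multimeter, 92 mm wide, leaning back on its wire bail, about 185 mm tall. Origin: on the bench under its middle.
- spray_can: Bystander: aluminium spray can, 58 mm diameter, 190 mm tall. Origin: centre of its underside.
- solder_reel: Bystander: reel lying flat, 60 mm diameter, 40 mm tall. Origin: centre of its underside.
- screw_dish: Bystander: white dish with a few screws, 66 mm diameter, 14 mm tall. Origin: centre of its underside.
Not all that is in view belongs to the job. Of the things that look like the cover, the smaller one is meant. Leave any green look-alike of the holder alone.

How it is judged:
At the end, for the whole second after the job is handed in: The collar rests with 7 at the pointer (joint within 0.12 rad of 3.142), and the cover lies still in its recess: both ends' upper face at most 2 mm above the rim height of 38 mm, level with the case within 0.025 rad (value of joint collar between 3.0216 and 3.2616 rad and velocity of joint collar between -0.1 and 0.1 rad/s and z of each of cover_raised, cover_low in the frame of case below 0.04 m and angle between the z axis of cover and the z axis of case, either way round below 0.025 rad and linear speed of cover below 0.02 m/s); the robot touches nothing.
It fails at once if the multimeter is shifted by more than 30 mm or knocked over (distance of multimeter from where it was at the start of the episode above 0.03 m or angle between multimeter's own z axis and vertical above 0.4 rad).
It fails at once if the spray can is shifted by more than 30 mm or knocked over (distance of spray_can from where it was at the start of the episode above 0.03 m or angle between spray_can's own z axis and vertical above 0.4 rad).
It fails at once if the solder reel is shifted by more than 30 mm or knocked over (distance of solder_reel from where it was at the start of the episode above 0.03 m or angle between solder_reel's own z axis and vertical above 0.4 rad).
It fails at once if the screw dish is shifted by more than 30 mm or knocked over (distance of screw_dish from where it was at the start of the episode above 0.03 m or angle between screw_dish's own z axis and vertical above 0.4 rad).
It also fails if it takes over 54 s, if anything falls off the work surface, if the arm or the gripper's body presses on something with over 40 N, if the wrist force passes 120 N, or if a joint passes its speed limit or range.

ROBOT

A 6-joint arm with a two-finger parallel gripper is mounted at the origin on the work surface. World frame = base frame: x ahead of the robot, y to its left, z up, the work surface at z = 0. Lengths are in m, angles in rad, forces in N, time in s.
With the tool pointing down it reaches from about 0.3 to 0.85 m from the base axis. Payload 4.2 kg.
Tool frame: the origin (TCP) lies between the finger pads, 19 mm behind the fingertips; this is the grasp point; z points along the fingers, y is the line along which they close (so a half turn about z gives the same grasp; the last joint's range is limited). The gripper opens to 91 mm and grips with 3 to 60 N. Pads are 32 mm wide; open, the fingers measure 118 mm over their backs; the gripper's body (76 mm by 178 mm) begins 60 mm behind the grasp point.
Start: joints at [-1.364, 0.32, 1.565, -0, 1.257, -0.02], TCP at [0.129, -0.56, 0.233] pointing down, gripper open.
Joint ranges: [-3.11, 3.11], [-0.84, 2.01], [0.21, 2.61], [-1.34, 4.49], [0.05, 2.63], [-2.56, 2.56]. Speed limits (rad/s): [2.57, 2.57, 3.14, 3.14, 3.14, 3.14].

INTERFACE

Orientations are given as a unit quaternion [x, y, z, w].
In Python, from rig import telemetry, grab_frame, camera_params, workorder gives the robot as it stands.
- The arm moves only by the tool drive_tool, never from a script. Its arguments are lists of equal length, an entry for each row: "fingers": the finger opening in m, from 0 to 0.0912; "travel": the shift along the tool's x, y, z in m, a list of three; "roll": the turn about the tool's z in degrees. A call has exactly 8 rows; each row shifts and turns the commanded pose from where the row before left it, along the tool's axes as they then stand; what a row does not reach is not made up. A row lasts 1/10 s, in which the tool goes at most 50 mm and 8.59 degrees, less where a joint would pass 70% of its speed; a pose out of reach is approached as far as the arm can. A call with a gripper value outside its range is refused whole. The fingers move at their own pace and stop on an object; the grip force is fixed at half the most. Time passes only in rows, so rows that do not move let the fingers close, or fill a call up. It gives the time, the measured TCP pose, the force, the opening and the grip force at its end, in the units of the state.
- telemetry.state(): the state, without advancing time (a new reading comes with each control period).
- grab_frame(name): name is "scene" or "top" or "wrist"; returns the picture (384x512x3 uint8, blue, green, red); there is no depth.
- camera_params(name): a dict with "fx", "fy", "cx", "cy" (pixels), "xyz" and "attitude" of the camera in the world. Camera axes: x right, y down, z forward; pixel columns grow to the right and rows downward; lengths in m; the calibration is good to about 2 mm. A picture is of the moment at which its call begins: read the wrist's pose just before it. camera_params takes no time and is no camera call; for the wrist camera it gives the pose at the moment of the call.
- workorder.hand_in(): hands the job in; it is judged then, once.
The state is a dict: "time_s": time; "joint_pos": joint angles; "dq": joint speeds; "joint_torque": joint torques, N m; "tcp_pos": TCP position; "orientation": TCP orientation; "force": force on the tool from outside, world axes, zero at the start; "moment": the same for the moment, N m; "grip_width": finger opening in m; "grasp_force": force on a finger pad.
Only numpy, scipy, OpenCV 4.12 (cv2) and the standard library are available. Lean on these libraries where they do the work, as an engineer would, in place of code of your own. Each camera call takes 0.05 s, during which the arm holds its last target. There are 200 camera calls.

## Working session

There is one attempt and no reset: what is moved stays moved. The work goes in short steps, Python scripts to look and compute and a tool call to move; the robot and the scene stay as the last step left them, time stands still between calls to the robot, and variables do not carry over. Pictures are saved under pics/ and viewed, at most 10 in all, crops included, and the job is handed in when it is done.

Besides the shell and the picture viewer there is one more tool, called after "Call:" as a command line: name --pt "numbers of a row" for each row, then --argument value for the rest. drive_tool: Moves the arm, as the interface text tells. Its arguments: {"type":"object","properties":{"fingers":{"type":"array","items":{"type":"number"}},"travel":{"type":"array","items":{"type":"array","items":{"type":"number"}}},"roll":{"type":"array","items":{"type":"number"}}},"required":["fingers","travel","roll"]}

```bash
mkdir -p pics; ls; python3 - <<'E'
from rig import telemetry, grab_frame, camera_params
import cv2,numpy as np
a=grab_frame("scene");b=grab_frame("top")
cv2.imwrite("pics/s0.png",a);cv2.imwrite("pics/t0.png",b)
for n in("scene","top","wrist"):print(n,camera_params(n))
s=telemetry.state();print(s)
E
```

```text
pics
scene {'fx': 434.3065144330578, 'fy': 434.3065144330578, 'cx': 260.56934127831744, 'cy': 185.34735305565172, 'xyz': array([ 1.02019052, -0.6548758 ,  1.37286309]), 'attitude': array([ 0.91357781,  0.2961055 , -0.08074276, -0.26679153])}
top {'fx': 470.47208041011555, 'fy': 470.47208041011555, 'cx': 257.88735795067174, 'cy': 195.35340791405588, 'xyz': array([0.49840369, 0.01065509, 1.37336842]), 'attitude': array([ 0.70751059, -0.70617589,  0.01921137, -0.01937259])}
wrist {'fx': 291.9595674597313, 'fy': 291.9595674597313, 'cx': 252.959059049014, 'cy': 184.95479250185514, 'xyz': array([ 0.19445324, -0.54424604,  0.38408918]), 'attitude': array([ 0.77660649, -0.61829849, -0.0760049 ,  0.09387537])}
{'time_s': 0.1, 'joint_pos': array([-1.36398858e+00,  3.20231109e-01,  1.56551770e+00, -1.00308242e-05,
        1.25741518e+00, -1.99767122e-02]), 'dq': array([-1.68814024e-04, -2.84890466e-03, -2.98726634e-03,  1.60774539e-03,
       -9.33402328e-04, -4.71670747e-05]), 'joint_torque': array([ 7.43188211e-04, -4.13333702e+01, -2.32508987e+01,  7.29344529e-02,
        4.21973958e-02, -5.90425884e-05]), 'tcp_pos': array([ 0.12921268, -0.5598724 ,  0.2320178 ]), 'orientation': array([ 9.93577505e-01,  1.13150895e-01, -7.80363020e-05, -7.81800554e-04]), 'force': array([-0.2781764 ,  0.1264045 , -0.86278191]), 'moment': array([ 0.00664634,  0.01307084, -0.01075592]), 'grasp_force': 0.0, 'grip_width': 0.09119245580840915}
```

View pics/s0.png

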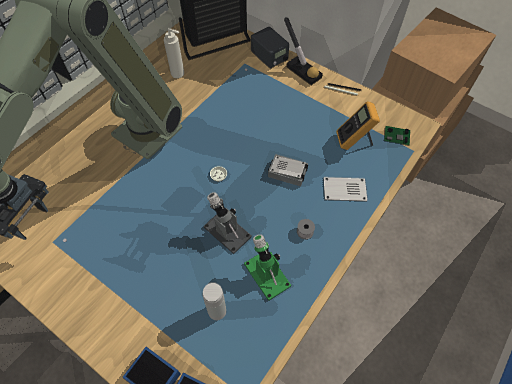

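View pics/t0.png

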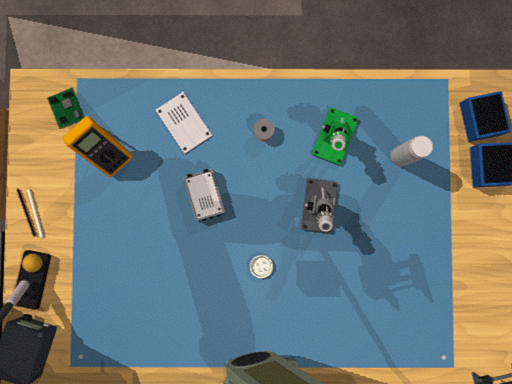

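The scene view shows the case with cover at (288,168), the dark-grey holder at (227,222) and the green look-alike at (266,270). In the top view these are at (205,195), (321,207) and (337,135).
There are two cover-like plates: (184,122) lies loose on the bench and is bigger, and (205,195) sits in the case and is smaller, so (205,195) is the one meant. I'll enlarge the case and holder to confirm.

```bash
python3 - <<'E'
import cv2,numpy as np
s=cv2.imread("pics/s0.png");t=cv2.imread("pics/t0.png")
f=lambda im,x,y:cv2.resize(im[y:y+60,x:x+80],(400,300),interpolation=cv2.INTER_CUBIC)
cv2.imwrite("pics/c0.png",np.vstack([np.hstack([f(t,165,165),f(t,285,175)]),np.hstack([f(s,250,140),f(s,185,190)])]))
E
```

```text
(no output)
```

View pics/c0.png

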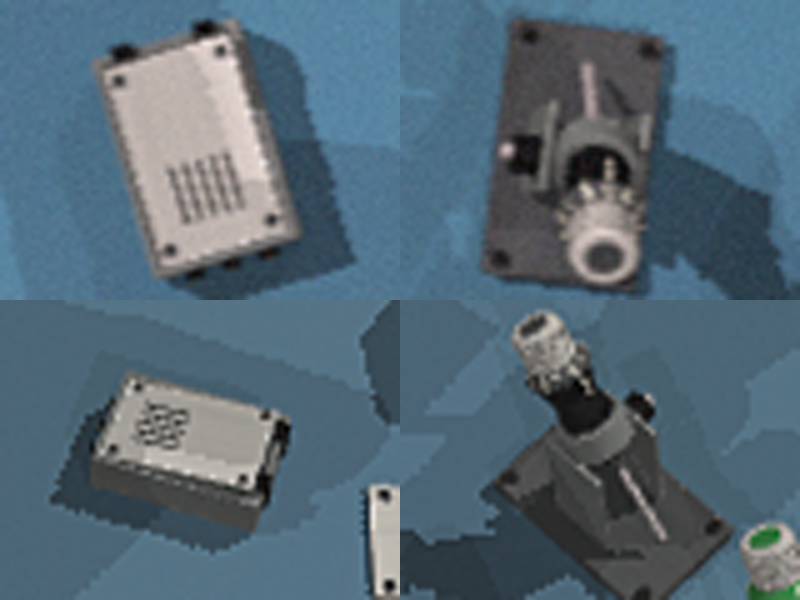

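The crops confirm it. The small plate with its raised end under the two clips sits in the grey case, with clips at top px (190,175) and (206,171). The dark holder has the driver's butt at top px (326,226) and scene px (212,195). Now I'll measure.

```bash
cat > h.py <<'E'
import numpy as np,cv2
from scipy.spatial.transform import Rotation as R
from rig import telemetry,grab_frame,camera_params
def ray(n,p,c=None):
    c=c or camera_params(n)
    d=R.from_quat(c["attitude"]).apply([(p[0]-c["cx"])/c["fx"],(p[1]-c["cy"])/c["fy"],1]);return np.array(c["xyz"]),d
def plane(n,p,z,c=None):
    o,d=ray(n,p,c);return o+d*(z-o[2])/d[2]
def tri(l):
    A=0;b=0
    for o,d in l:
        d=d/np.linalg.norm(d);P=np.eye(3)-np.outer(d,d);A=A+P;b=b+P@o
    x=np.linalg.solve(A,b);return x,[np.linalg.norm(np.cross(x-o,d/np.linalg.norm(d))) for o,d in l]
def proj(n,X,c=None):
    c=c or camera_params(n);v=R.from_quat(c["attitude"]).inv().apply(np.array(X)-c["xyz"]);return v[:2]/v[2]*c["fx"]+[c["cx"],c["cy"]]
E
python3 - <<'E'
from h import *
t=cv2.imread("pics/t0.png")
# butt, two views
x,r=tri([ray("top",(325.9,226.3)),ray("scene",(212,195.3))]);print("butt",x,r)
print("butt plane top",plane("top",(325.9,226.3),.185),"scene",plane("scene",(212,195.3),.185))
# holder base: dark low-saturation mask
hsv=cv2.cvtColor(t,cv2.COLOR_BGR2HSV)
m=((hsv[...,1]<70)&(hsv[...,2]<120)).astype(np.uint8)*255
def big(m,x0,y0,x1,y1):
    k=np.zeros_like(m);k[y0:y1,x0:x1]=m[y0:y1,x0:x1]
    c=max(cv2.findContours(k,cv2.RETR_EXTERNAL,cv2.CHAIN_APPROX_NONE)[0],key=cv2.contourArea);return cv2.minAreaRect(c)
for nm,mm,box,z in(("holder",m,(295,172,350,242),.014),("case+cover",((hsv[...,1]<70)&(hsv[...,2]>40)).astype(np.uint8)*255,(180,165,235,232),.038)):
    q=big(mm,*box);pts=cv2.boxPoints(q);W=np.array([plane("top",p,z) for p in pts]);print(nm,q);print(W.round(4),W.mean(0));print(np.linalg.norm(np.diff(W,axis=0),axis=1))
    e=W[1]-W[0];print("edge ang",np.degrees(np.arctan2(e[1],e[0])))
a=plane("top",(189.8,175.4),.046);b=plane("top",(205.8,170.6),.046);print("clips",a,b,np.linalg.norm(a-b))
E
```

```text
butt [ 0.48665515 -0.15954971  0.18603648] [np.float64(0.0014233834659293204), np.float64(0.00142338346592935)]
butt plane top [ 0.48552462 -0.16058929  0.185     ] scene [ 0.48736974 -0.15830352  0.185     ]
holder ((319.5205078125, 205.6624755859375), (32.16920852661133, 51.62959671020508), 6.842773914337158)
[[ 0.4747 -0.1119  0.014 ]
 [ 0.623  -0.1302  0.014 ]
 [ 0.612  -0.2227  0.014 ]
 [ 0.4638 -0.2039  0.014 ]] [ 0.54337935 -0.16716694  0.014     ]
[0.14942409 0.09317025 0.14935968]
edge ang -7.029543664208995
case+cover ((203.80255126953125, 194.02865600585938), (47.34750747680664, 31.659059524536133), 73.61045837402344)
[[0.6268 0.2275 0.038 ]
 [0.6525 0.1412 0.038 ]
 [0.5231 0.1023 0.038 ]
 [0.4976 0.1883 0.038 ]] [0.5750101 0.1648328 0.038    ]
[0.09010729 0.13511759 0.08963338]
edge ang -73.40434002959613
clips [0.62714638 0.20397    0.046     ] [0.64088518 0.15876237 0.046     ] 0.0472491665939689
```

```bash
cat >> h.py <<'E'
def tool(): 
    s=telemetry.state();return np.array(s["tcp_pos"]),R.from_quat(s["orientation"]),s
def delta(goal,heading):
    p,r,s=tool();x=r.as_matrix()[:,0];cur=np.degrees(np.arctan2(x[1],x[0]))
    print("tcp",p.round(4),"head",round(cur,2),"travel mm in present axes",(r.inv().apply(np.array(goal)-p)*1e3).round(1),"roll",round(cur-heading,1),"t",s["time_s"],"q6",s["joint_pos"][5].round(2))
E
python3 - <<'E'
from h import *
p,r,s=tool();c=camera_params("wrist")
o=r.inv().apply(c["xyz"]-p);rc=r.inv()*R.from_quat(c["attitude"]);print(o,rc.as_matrix()[:,2])
H=np.radians(-7.3);h=np.array([np.cos(H),np.sin(H),0]);B=np.array([.4866,-.1596,.185])
P=B+h*.041-[0,0,.02];print("pointer",P)
R1=R.from_euler("z",H)*R.from_euler("x",np.pi)
for k in(-.03,-.01,.005,.02,.04):
  for z in(.2,.24):
    q=B+h*k;q[2]=z
    cc=dict(c,xyz=q+R1.apply(o),attitude=(R1*rc).as_quat());print(k,z,proj("wrist",P,cc).round(),np.linalg.norm(P-cc["xyz"]).round(3))
g=B+h*.005;g[2]=.27;delta(g,-7.3)
E
```

```text
[ 0.06708688 -0.00079592 -0.15206884] [-2.39815492e-01 -6.26098217e-04  9.70818283e-01]
pointer [ 0.52726767 -0.16480965  0.165     ]
-0.03 0.2 [254. 106.] 0.187
-0.03 0.24 [254. 107.] 0.227
-0.01 0.2 [254. 139.] 0.188
-0.01 0.24 [254. 134.] 0.228
0.005 0.2 [254. 162.] 0.19
0.005 0.24 [254. 154.] 0.229
0.02 0.2 [254. 185.] 0.193
0.02 0.24 [254. 173.] 0.232
0.04 0.2 [254. 213.] 0.198
0.04 0.24 [254. 197.] 0.236
tcp [ 0.1292 -0.5599  0.232 ] head 12.99 travel mm in present axes [ 442.9 -308.   -37.5] roll 20.3 t 0.1 q6 -0.02
```

Call:
drive_tool --fingers '[0.09,0.09,0.09,0.09,0.09,0.09,0.09,0.09]' --pt "20 -10 -30" --pt "30 -20 -10" --pt "30 -21 0" --pt "30 -21 0" --pt "30 -21 0" --pt "30 -21 0" --pt "30 -21 0" --pt "30 -21 0" --roll '[0,0,0,0,0,0,0,0]'

```text
time_s: 0.9
tcp_pos: [0.387, -0.2815, 0.286]
orientation: [0.994, 0.113, -0.0, -0.0]
force: [0.5, -1.1, 0.2]
grip_width: 0.0898
grasp_force: 0.0
```

The travel unit is metres; I had entered millimetres, and the 50 mm per row cap limited it. The arm is still on the intended line, so I'll continue in metres.

Call:
drive_tool --fingers '[0.09,0.09,0.09,0.09,0.09,0.09,0.09,0.09]' --pt "0.0323 -0.0236 0.004" --pt "0.0323 -0.0236 0.004" --pt "0.0323 -0.0236 0.004" --pt "0.0323 -0.0236 0.004" --pt "0 0 0.01" --pt "0 0 0.015" --pt "0 0 0.015" --pt "0 0 0" --roll '[0,0,0,0,6.8,6.8,6.7,0]'

```text
time_s: 1.7
tcp_pos: [0.4894, -0.1616, 0.2279]
orientation: [0.998, -0.063, -0.003, -0.001]
force: [-0.2, -0.3, -0.8]
grip_width: 0.09
grasp_force: 0.0
```

```bash
python3 - <<'E'
from h import *
delta([.4916,-.1602,.23],-7.3)
a=grab_frame("wrist");cv2.imwrite("pics/w1.png",a)
cv2.imwrite("pics/w1c.png",cv2.resize(a[100:250,155:355],(800,600),interpolation=cv2.INTER_CUBIC))
E
```

```text
tcp [ 0.4894 -0.1616  0.2279] head -7.27 travel mm in present axes [ 2.  -1.7 -2.1] roll 0.0 t 1.7 q6 1.36
```

View pics/w1c.png

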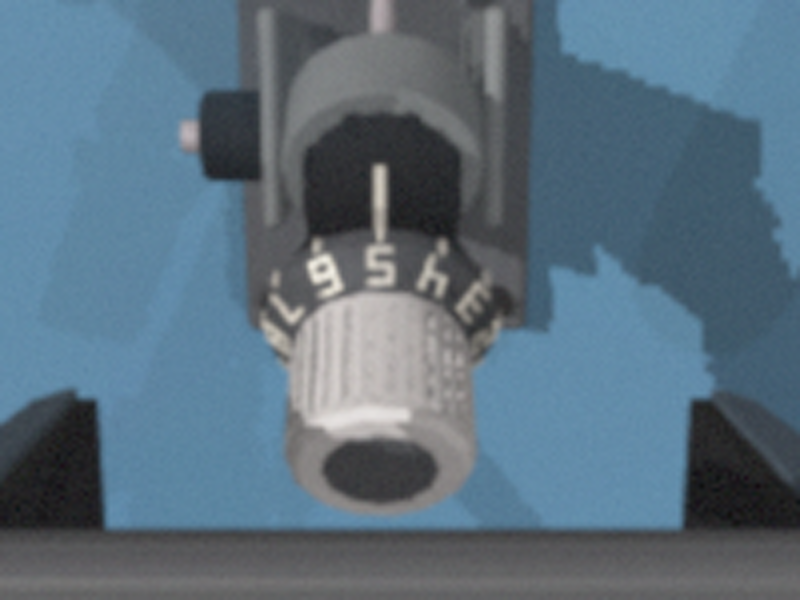

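At the pointer (crop (380,200)) stands 5. The figures are seen upside down, with 6 and 7 to its left, so the collar needs two clicks clockwise. The butt is at crop (380,470). I'll refine the target from this view.

```bash
python3 - <<'E'
from h import *
b=plane("wrist",(155+380/4-.4,100+470/4-.4),.185);print(b)
q=plane("wrist",(155+380/4-.4,100+205/4-.4),.166);print("pointer",q, (b-q))
H=np.radians(-7.3);h=np.array([np.cos(H),np.sin(H),0])
g=b+h*.005;g[2]=.189;print(g);delta(g,-7.3+19)
E
```

```text
[ 0.48522808 -0.15803783  0.185     ]
pointer [ 0.5296689 -0.1635657  0.166    ] [-0.04444083  0.00552787  0.019     ]
[ 0.49018755 -0.15867315  0.189     ]
tcp [ 0.4901 -0.162   0.2292] head -7.16 travel mm in present axes [-0.2 -3.2 40.2] roll -18.9 t 1.75 q6 1.35
```

Call:
drive_tool --fingers '[0.09,0.09,0.09,0.09,0.09,0.09,0.04,0.03]' --pt "0 -0.0028 0" --pt "0 0 0.005" --pt "0 0 0.007" --pt "0 0 0.008" --pt "0 0 0.01" --pt "0 0 0.01" --pt "0 0 0" --pt "0 0 0" --roll '[0,-6,-6,-7,0,0,0,0]'

```text
time_s: 2.55
tcp_pos: [0.4913, -0.1595, 0.1902]
orientation: [0.995, 0.101, -0.0, 0.0]
force: [0.8, 0.6, -0.2]
grip_width: 0.077
grasp_force: 0.0
```

Call:
drive_tool --fingers '[0.03,0.03,0.03,0.03,0.03,0.03,0.03,0.03]' --pt "0 0 0" --pt "0 0 0" --pt "0 0 0" --pt "0 0 0" --pt "0 0 0" --pt "0 0 0" --pt "0 0 0" --pt "0 0 0" --roll '[0,0,0,0,0,0,0,0]'

```text
time_s: 3.35
tcp_pos: [0.4911, -0.1593, 0.1902]
orientation: [0.995, 0.102, -0.0, -0.0]
force: [-0.8, 1.8, 0.8]
grip_width: 0.0353
grasp_force: 29.3
```

Call:
drive_tool --fingers '[0.03,0.03,0.03,0.03,0.03,0.03,0.03,0.03]' --pt "0 0 0" --pt "0 0 0" --pt "0 0 0" --pt "0 0 0" --pt "0 0 0" --pt "0 0 0" --pt "0 0 0" --pt "0 0 0" --roll '[5,6,6,6,6,6,5,0]'

```text
time_s: 4.15
tcp_pos: [0.4906, -0.1589, 0.1914]
orientation: [0.97, -0.245, -0.0, -0.001]
force: [-4.1, 2.4, 10.2]
grip_width: 0.0351
grasp_force: 32.4
```

Call:
drive_tool --fingers '[0.06,0.06,0.06,0.06,0.06,0.06,0.06,0.06]' --pt "0 0 0" --pt "0 0 0" --pt "0 0 0" --pt "0 0 0" --pt "0 0 0" --pt "0 0 0" --pt "0 0 0" --pt "0 0 0" --roll '[0,0,0,0,0,0,0,0]'

```text
time_s: 4.95
tcp_pos: [0.4912, -0.1595, 0.1902]
orientation: [0.97, -0.245, -0.0, 0.0]
force: [-0.8, -0.2, -0.1]
grip_width: 0.06
grasp_force: 0.0
```

```bash
python3 - <<'E'
from h import *
a=grab_frame("wrist")
cv2.imwrite("pics/w2c.png",cv2.resize(a[100:250,155:355],(800,600),interpolation=cv2.INTER_CUBIC))
E
```

```text
(no output)
```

View pics/w2c.png

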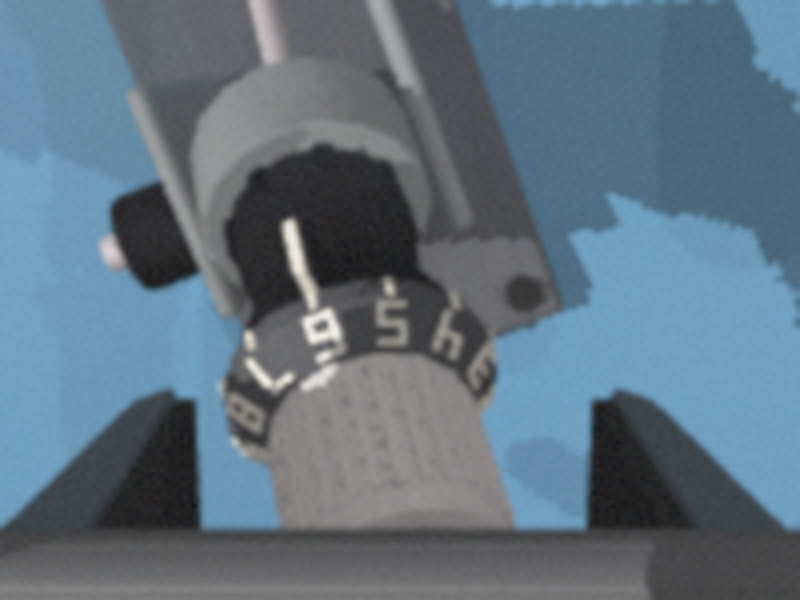

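The 6 (crop (322,335)) now stands at the pointer line (crop (305,270)), so the stroke turned exactly one click. I'll repeat it: roll back with the fingers open, grip, turn, release.

Call:
drive_tool --fingers '[0.06,0.06,0.06,0.06,0.06,0.06,0.06,0.03]' --pt "0 0 0" --pt "0 0 0" --pt "0 0 0" --pt "0 0 0" --pt "0 0 0" --pt "0 0 0" --pt "0 0 0" --pt "0 0 0" --roll '[-5,-6,-6,-6,-6,-6,-5,0]'

```text
time_s: 5.8
tcp_pos: [0.4912, -0.1595, 0.1902]
orientation: [0.995, 0.102, -0.0, 0.0]
force: [-0.9, -0.3, 0.6]
grip_width: 0.0546
grasp_force: 0.0
```

Call:
drive_tool --fingers '[0.03,0.03,0.03,0.03,0.03,0.03,0.03,0.03]' --pt "0 0 0" --pt "0 0 0" --pt "0 0 0" --pt "0 0 0" --pt "0 0 0" --pt "0 0 0" --pt "0 0 0" --pt "0 0 0" --roll '[0,0,0,0,0,0,0,0]'

```text
time_s: 6.6
tcp_pos: [0.4912, -0.1594, 0.1902]
orientation: [0.995, 0.102, -0.0, -0.0]
force: [0.6, 1.6, 0.8]
grip_width: 0.035
grasp_force: 29.3
```

Call:
drive_tool --fingers '[0.03,0.03,0.03,0.03,0.03,0.03,0.03,0.03]' --pt "0 0 0" --pt "0 0 0" --pt "0 0 0" --pt "0 0 0" --pt "0 0 0" --pt "0 0 0" --pt "0 0 0" --pt "0 0 0" --roll '[5,6,6,6,6,6,5,0]'

```text
time_s: 7.4
tcp_pos: [0.4907, -0.1588, 0.1912]
orientation: [0.97, -0.245, -0.0, -0.001]
force: [-3.3, 2.1, 7.0]
grip_width: 0.0345
grasp_force: 32.5
```

Call:
drive_tool --fingers '[0.09,0.09,0.09,0.09,0.09,0.09,0.09,0.09]' --pt "0 0 0" --pt "0 0 0" --pt "0 0 0" --pt "0 0 0" --pt "0 0 0" --pt "0 0 0" --pt "0 0 0" --pt "0 0 -0.02" --roll '[0,0,0,0,0,0,0,0]'

```text
time_s: 8.2
tcp_pos: [0.4896, -0.1589, 0.2081]
orientation: [0.97, -0.244, -0.003, -0.0]
force: [-0.4, 0.4, -0.3]
grip_width: 0.0899
grasp_force: 0.0
```

Call:
drive_tool --fingers '[0.09,0.09,0.09,0.09,0.09,0.09,0.0,0.0]' --pt "0 0 -0.02" --pt "0 0 0" --pt "0 0 0" --pt "0 0 0" --pt "0 0 0" --pt "0 0 0" --pt "0 0 0" --pt "0 0 0" --roll '[-5,-5,-5,-4,0,0,0,0]'

```text
time_s: 9.0
tcp_pos: [0.4912, -0.1595, 0.2301]
orientation: [0.997, -0.081, -0.0, 0.0]
force: [0.1, 0.2, -0.2]
grip_width: 0.077
grasp_force: 0.0
```

```bash
python3 - <<'E'
from h import *
a=grab_frame("wrist")
cv2.imwrite("pics/w3c.png",cv2.resize(a[100:250,155:355],(800,600),interpolation=cv2.INTER_CUBIC))
c,s=np.cos(np.radians(16.8)),np.sin(np.radians(16.8))
delta([.575+.031*c,.164+.031*s,.12],16.8-90)
delta([.575+.031*c,.164+.031*s,.12],16.8)
E
```

```text
tcp [ 0.4912 -0.1595  0.2302] head -9.33 travel mm in present axes [  58.1 -346.5  110.1] roll 63.9 t 9.05 q6 1.4
tcp [ 0.4912 -0.1595  0.2302] head -9.33 travel mm in present axes [  58.1 -346.5  110.1] roll -26.1 t 9.05 q6 1.4
```

View pics/w3c.png

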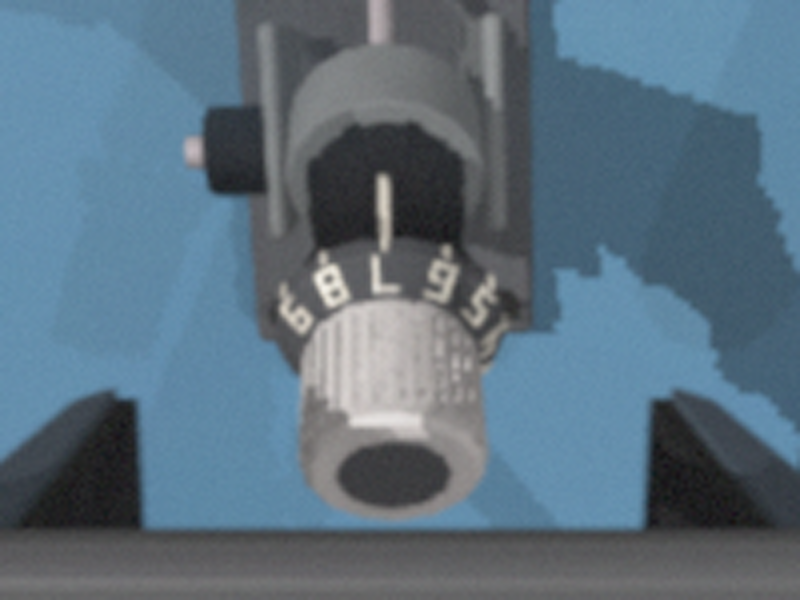

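The 7 (crop (383,275)) stands at the pointer, with 8 on its left and 6 on its right, so the driver is set. Now over to the cover.

Call:
drive_tool --fingers '[0.0,0.0,0.0,0.0,0.0,0.0,0.0,0.0]' --pt "0.006 -0.036 0" --pt "0.0075 -0.0445 0" --pt "0.0075 -0.0445 0" --pt "0.0075 -0.0445 0" --pt "0.0075 -0.0445 0" --pt "0.0075 -0.0445 0" --pt "0.0075 -0.0445 0" --pt "0.007 -0.0435 0" --roll '[0,0,0,0,0,0,0,0]'

```text
time_s: 9.85
tcp_pos: [0.6049, 0.175, 0.2301]
orientation: [0.997, -0.081, 0.0, 0.0]
force: [0.2, 0.1, 0.1]
grip_width: 0.009
grasp_force: 0.0
```

Call:
drive_tool --fingers '[0.0,0.0,0.0,0.0,0.0,0.0,0.0,0.0]' --pt "0 0 0.0" --pt "0 0 0" --pt "0 0 0.01" --pt "0 0 0.02" --pt "0 0 0.02" --pt "0 0 0.02" --pt "0 0 0.02" --pt "0 0 0" --roll '[-6.5,-6.5,-6.5,-6.5,0,0,0,0]'

```text
time_s: 10.65
tcp_pos: [0.6026, 0.1725, 0.1372]
orientation: [0.989, 0.145, -0.003, 0.0]
force: [-0.8, -0.5, 0.4]
grip_width: 0.0008
grasp_force: 0.0
```

```bash
python3 - <<'E'
from h import *
p,r,s=tool()
c,sn=np.cos(np.radians(16.8)),np.sin(np.radians(16.8))
delta([.575+.031*c,.164+.031*sn,.075],16.8)
c2=camera_params("wrist");a=grab_frame("wrist")
for k in(-.043,.043):print(proj("wrist",np.array([.575+.065*c-k*sn,.164+.065*sn+k*c,.038]),c2))
cv2.imwrite("pics/w4.png",a)
E
```

```text
tcp [0.6026 0.1725 0.1372] head 16.68 travel mm in present axes [ 2.6  0.2 62.1] roll -0.1 t 10.65 q6 1.54
[304.24715056 149.07481068]
[204.18748065 149.38202699]
```

View pics/w4.png

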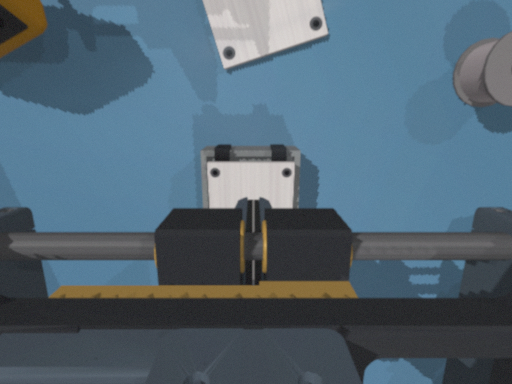

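The case end wall is at (202–300,148) and the clips at (222,152) and (279,152). The closed fingers at (253,230) are centred over the plate, clear of the clips. Now press down.

Call:
drive_tool --fingers '[0.0,0.0,0.0,0.0,0.0,0.0,0.0,0.0]' --pt "0 0 0.025" --pt "0 0 0.025" --pt "0 0 0.014" --pt "0 0 0.004" --pt "0 0 0.004" --pt "0 0 0.004" --pt "0 0 0.004" --pt "0 0 0.001" --roll '[0,0,0,0,0,0,0,0]'

```text
time_s: 11.5
tcp_pos: [0.6052, 0.1732, 0.0602]
orientation: [0.989, 0.145, 0.001, -0.0]
force: [-0.1, -0.1, 0.1]
grip_width: 0.0006
grasp_force: 0.0
```

Call:
drive_tool --fingers '[0.0,0.0,0.0,0.0,0.0,0.0,0.0,0.0]' --pt "0 0 0.002" --pt "0 0 0.002" --pt "0 0 0.001" --pt "0 0 0.001" --pt "0 0 0" --pt "0 0 0" --pt "0 0 0" --pt "0 0 0" --roll '[0,0,0,0,0,0,0,0]'

```text
time_s: 12.3
tcp_pos: [0.6048, 0.1731, 0.057]
orientation: [0.989, 0.145, 0.001, -0.0]
force: [-6.3, -1.7, 19.7]
grip_width: 0.0007
grasp_force: 10.2
```

Contact is at TCP 0.057 with 20 N, which is exactly the flush height (0.038 + 0.019). I'll lift and check.

Call:
drive_tool --fingers '[0.0,0.0,0.0,0.0,0.0,0.0,0.0,0.0]' --pt "0 0 -0.01" --pt "0 0 -0.03" --pt "-0.03 0 -0.04" --pt "-0.04 0 -0.04" --pt "-0.04 0 0" --pt "-0.03 0 0" --pt "0 0 0" --pt "0 0 0" --roll '[0,0,0,0,0,0,0,0]'

```text
time_s: 13.1
tcp_pos: [0.475, 0.1342, 0.169]
orientation: [0.989, 0.145, 0.001, -0.0]
force: [1.6, -0.0, 0.1]
grip_width: 0.0003
grasp_force: 0.0
```

```bash
python3 - <<'E'
from h import *
a=grab_frame("wrist");b=grab_frame("scene");print(tool()[0])
f=cv2.resize(b[140:200,250:330],(400,300),interpolation=cv2.INTER_CUBIC)
g=cv2.resize(b[190:250,185:265],(400,300),interpolation=cv2.INTER_CUBIC)
w=cv2.resize(a[100:250,155:355],(400,300),interpolation=cv2.INTER_CUBIC)
w2=cv2.resize(a,(400,300))
cv2.imwrite("pics/f.png",np.vstack([np.hstack([f,g]),np.hstack([w,w2])]))
E
```

```text
[0.47601824 0.13450234 0.16867355]
```

View pics/f.png

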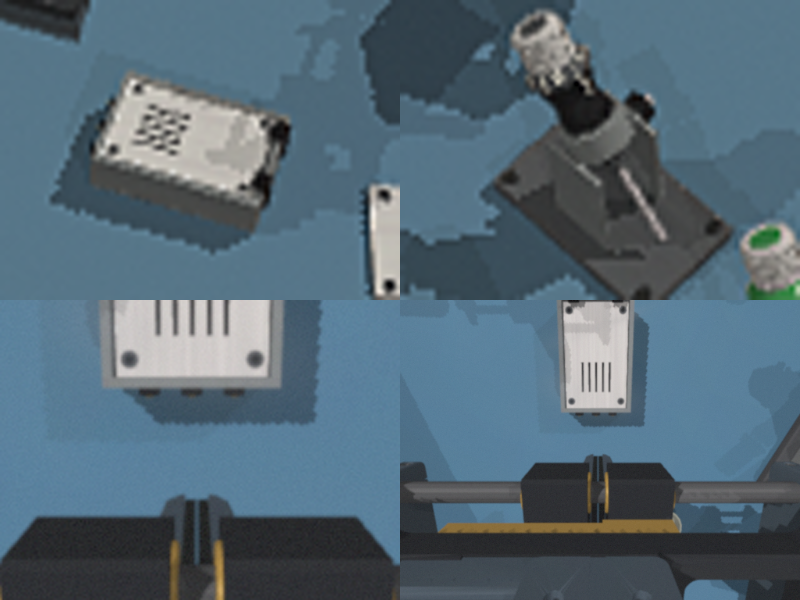

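The scene crop shows the plate flat inside the rim, with both clips (crop (280,135) and (265,185)) now standing over its far end. The lower wrist views show the low end still seated, and the gripper is clear, so I'm handing in.

```bash
python3 -c "
from rig import workorder
print(workorder.hand_in())"
```

```text
the job is handed in; nothing more can be done
None
```

The torque driver reads 7 at the pointer, the cover plate was pressed to the 38 mm rim height and looks flat under both clips, and the job was handed in at about 13 s (the hand-in returned no verdict).

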